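# Scan the kit tray's label and pack the scanner in the tray

## Robot

A 7-joint arm with a two-finger parallel gripper is mounted at the origin on a cart in front of the work surface, level with it; the furniture and walls round the work are solid. World frame = base frame: x ahead of the robot, y to its left, z up, the work surface at z = 0. Lengths are in m, angles in rad, forces in N, time in s.
With the tool pointing down it reaches from about 0.425 to 0.875 m from the base axis. Payload 8.4 kg.
Tool frame: the origin (TCP) lies at the very end of the fingers, on their centre line; the grasp point (between the pads) lies 19 mm behind it (env.grasp_offset is the distance from the TCP to the grasp point, in m); z points along the fingers, y is the line along which they close (so a half turn about z gives the same grasp; the last joint's range is limited). The gripper opens to 85 mm and grips with 20 to 120 N. Pads are 22 mm wide; open, the fingers measure 114 mm over their backs; the gripper's body (76 mm by 85 mm) begins 54 mm behind the grasp point. The pads swing forward as they close: fully open they stand 13 mm farther back than shut.
Start: joints at [1.038, 0.333, 0.04, 1.465, -0.013, 1.343, -0.059], TCP at [0.273, -0.59, 0.231] pointing down, gripper open.
Joint ranges: [-2.58, 2.58], [-0.38, 2.09], [-1.3, 1.39], [0.25, 2.4], [-1.5, 4.64], [0.08, 2.09], [-2.65, 2.65]. Speed limits (rad/s): [2.22, 2.22, 2.79, 2.79, 3.14, 3.14, 3.14].

## Interface

Orientations are given as a unit quaternion [x, y, z, w].
In Python, from workcell import env gives the robot as it stands. The module is installed in compiled form; this text tells all that it offers.
- The arm moves only by the shell command python3 -m handwheel 'ROWS'. ROWS is JSON, a list of rows, each a list of 7 numbers: the shift along the tool's x, y, z scaled (see below), then the turn, a rotation vector about the tool's x, y, z scaled (see below), then the opening, from -1 (shut) to 1 (fully open). A call has 1 to 5 rows; each row shifts and turns the commanded pose from where the row before left it, along the tool's axes as they then stand; what a row does not reach is not made up. The controller multiplies each number of a shift by 0.025 m and each number of a turn by 0.15 rad. A row lasts 1/8 s, in which the tool goes at most 62.5 mm and 10.7 degrees, less where a joint would pass 70% of its speed; a pose out of reach is approached as far as the arm can. A call with a number of a shift or a turn outside -1 to 1 is refused whole. A call with a gripper value outside its range is refused whole. The fingers move at their own pace and stop on an object; the grip force is fixed at half the most. Time passes only in rows, so rows that do not move let the fingers close. It gives the time, the measured TCP pose, the force, the opening and the grip force at its end, in the units of the state.
- env.state(): the state, without advancing time (a new reading comes with each control period).
- env.capture(name): name is "scene" or "side" or "wrist"; returns the picture (420x560x3 uint8, blue, green, red); there is no depth.
- env.camera_info(name): a dict with "fx", "fy", "cx", "cy" (pixels), "eye" and "attitude" of the camera in the world; the wrist camera has in their place "hand_eye" (4x4, takes a point from camera to tool coordinates, whose origin is the TCP and whose axes are the flange's). Camera axes: x right, y down, z forward; pixel columns grow to the right and rows downward; lengths in m; the calibration is good to about 2 mm. The wrist camera is an equidistant fisheye: a pixel r from the principal point sees the ray r / f radians off the axis. A picture is of the moment at which its call begins: read the wrist's pose just before it. camera_info takes no time and is no camera call.
- env.job_done(): hands the job in; it is judged then, once.
Trained networks look in the newest picture that a camera, given by its name, has taken for a name from the list of things; names that differ only in an ending like _2 or _b are one class to them, and where a whole thing is asked for, a point or a joint stands for the part that bears it (a point fixed in the world has none). Each returns a list of dicts, best first, with "confidence" (0 to 1); they miss things now and then, are a little off and sometimes report something else, mostly with a low value. They report only what shows in the picture. A call takes as long as a camera call. They do not tell look-alikes from the thing itself.
- env.look_for(camera, name): "rect" ([left, top, right, bottom] in pixels, round what is visible of it).
The state is a dict: "clock": time; "qpos": joint angles; "dq": joint speeds; "effort": joint torques, N m; "tool_pos": TCP position; "orientation": TCP orientation; "contact_force": force on the tool from outside, world axes, zero at the start; "wrist_torque": the same for the moment, N m; "finger_gap": finger opening in m; "grip_force": force on a finger pad.
Only numpy, scipy, OpenCV 4.12 (cv2) and the standard library are available. Lean on these libraries where they do the work, as an engineer would, in place of code of your own. Each camera call takes 0.05 s, during which the arm holds its last target. There are 200 camera calls.

## Task

Book the kit tray out: draw the hand scanner by its orange nose clear of its charging sleeve and lay it down on the bench, then take it again by its black grip so that your fingers squeeze the red trigger, point its window squarely at the middle of the barcode label on the tray's right-hand end (as the robot sees it) from 5 to 12 cm away, and hold it steady there with the trigger squeezed for about two seconds. Then lay the scanner down flat, right side up, in the tray's empty wide bay and let go; do not drop it, and leave the sanding block in the tray, the glue bottle and the white tape roll where they are.

Things in the scene. Friction and masses are not known exactly. Their poses are not given: they have to be found in the camera images.
- scanner: Hand scanner, a straight wand 190 mm long, 0.25 kg. Origin: centre of its underside; x points to the tail, z up. Orange nose from x = -95 to -30 mm, 48 mm wide, 36 mm tall; black grip from x = -30 to +95 mm, 34 mm wide, 32 mm tall. The window is the nose's end face, looking along -x. At the start the grip is inside the sleeve, the nose stands out.
- window (a point): Centre of the scanner's window, the end face of the nose: 95 mm from the scanner's origin along its -x, 18 mm above its underside. Its axes are the scanner's; it looks along -x.
- grip (a point): Point to take the grip with the trigger, in the middle of the red paddle's length: 30 mm from the scanner's origin along +x, 16 mm above its underside, on the centreline.
- trigger (a joint): Red trigger paddle on the -y side of the grip, 50 mm long (scanner x +5 to +55 mm), 20 mm tall (z 6 to 26 mm), standing 5 mm proud. Value: how far it is squeezed in, 0 free to 0.004 m fully in (squeezed counts from 0.0025); a spring of about 5 N pushes it out. Fingers closing across the grip there squeeze it.
- sleeve: Fixed grey charging sleeve, a low tunnel open at its -x end: x -23 to +104 mm, 66 mm wide (100 mm with 3 mm thick flanges), 43 mm tall; inside 54 mm wide, 38 mm tall. Origin: on the bench, about where the scanner's origin is while it is in, same axes. The scanner lies on the bench in it and is clear after sliding 120 mm along the sleeve's -x.
- kit_tray: Fixed open plywood kit tray, 217 mm (x) by 242 mm (y), 70 mm tall, walls 6 mm, floor 8 mm thick. Origin: centre of its underside. A divider along y, 30 mm tall, parts a wide bay (135 mm, -x side, empty) from a narrow bay (64 mm, +x side, with the sanding block).
- label (a point): Centre of the white barcode label, 74 mm wide and 44 mm tall in an aluminium frame, hung by two clips on the outside of the tray's -y wall (its right-hand end seen from the robot), 38 mm above the bench; it faces along the tray's -y. Axes are the tray's.
- wide_bay (a point): Centre of the floor of the empty wide bay (inside 135 mm along the tray's x, 230 mm along its y). Axes are the tray's.
- sanding_block: Brown sanding block, 60x110x24 mm, lying in the narrow bay. Origin: centre of its underside.
- glue_bottle: Cream glue bottle with an orange cap, 43x60 mm, 170 mm tall, standing on the bench beyond the work. Origin: centre of its underside.
- tape_roll: Roll of white tape, 104 mm across, 24 mm tall, lying on the bench. Origin: centre of its underside.
Things that resemble listed ones, but are neither listed nor needed, are in the scene too. Leave any yellow look-alike of the sleeve alone.

How it is judged:
By the outcome, as a careful person would: the job done as asked, in the order asked, and still so for the second after the job is handed in, with the robot touching nothing.
It also fails if it takes over 51 s, if anything falls off the work surface, if the arm or the gripper's body presses on something with over 40 N, if the wrist force passes 120 N, or if a joint passes its speed limit or range.

## Working session

There is one attempt and no reset: what is moved stays moved. The work goes in short steps, Python scripts to look and compute and a shell command to move; the robot and the scene stay as the last step left them, time stands still between calls to the robot, and variables do not carry over. Pictures are saved under pics/ and viewed, at most 10 in all, crops included, and the job is handed in when it is done.

```bash
mkdir -p pics; ls; python3 - <<'E'
from workcell import env
import cv2
s=env.state();print(s)
for n in ["scene","side","wrist"]:
    im=env.capture(n);cv2.imwrite(f"pics/{n}0.png",im)
    print(n,env.camera_info(n))
    for t in ["scanner","sleeve","kit_tray","label","sanding_block","tape_roll","glue_bottle"]:
        print(n,t,[(d["rect"],round(d["confidence"],2)) for d in env.look_for(n,t)][:3])
E
```

```text
pics
{'clock': 0.0, 'qpos': array([ 1.03780816,  0.33392348,  0.03989021,  1.46629829, -0.01345002,
        1.34330344, -0.05852768]), 'dq': array([ 8.32947536e-04, -2.57881895e-04, -9.38098297e-04,  4.29930774e-04,
       -1.36533552e-04, -5.34428739e-04,  2.82610671e-05]), 'effort': array([-6.94155060e-04, -6.58561206e+01,  1.36514179e+00, -4.05566168e+01,
        1.67771440e-02,  1.22542708e-02,  1.35742673e-05]), 'tool_pos': array([ 0.27298379, -0.58937859,  0.23040013]), 'orientation': array([ 9.76577963e-01,  2.15162238e-01, -2.13376323e-04, -8.05467140e-04]), 'contact_force': array([1.30255867, 0.35442622, 0.53940573]), 'wrist_torque': array([ 0.02158163, -0.01803705,  0.01363182]), 'grip_force': 0.0, 'finger_gap': 0.08526982660486822}
scene {'fx': 419.6906822347123, 'fy': 419.6906822347123, 'cx': 278.8555964500474, 'cy': 209.2888425546164, 'eye': array([0.15600238, 0.65697966, 0.4658957 ]), 'attitude': array([-0.19836622,  0.82954827, -0.51060588,  0.10854556])}
scene scanner [([288.0, 168.5, 316.3, 188.4], 0.84)]
scene sleeve [([252.1, 149.5, 301.4, 180.8], 0.82), ([356.1, 1
[... 1121 characters left out ...]
e_bottle [([187.6, 146.6, 214.0, 211.1], 0.65)]
wrist {'fx': 325.19226210127806, 'fy': 325.19226210127806, 'cx': 288.51059973957604, 'cy': 205.4037818605101, 'hand_eye': array([[ 2.15806956e-04, -9.64595858e-01, -2.63732409e-01,
         6.65301024e-02],
       [ 9.99999638e-01, -8.90896377e-06,  8.50864057e-04,
         8.42112621e-04],
       [-8.23089528e-04, -2.63732498e-01,  9.64595507e-01,
        -1.42403490e-01],
       [ 0.00000000e+00,  0.00000000e+00,  0.00000000e+00,
         1.00000000e+00]])}
wrist scanner []
wrist sleeve [([11.0, 0.0, 95.7, 106.7], 0.89)]
wrist kit_tray []
wrist label []
wrist sanding_block []
wrist tape_roll [([0.0, 1.5, 17.3, 5.8], 0.5)]
wrist glue_bottle []
```

```bash
python3 - <<'E'
import cv2
im=cv2.imread("pics/scene0.png");cv2.imwrite("pics/scene0b.png",cv2.resize(im[120:350,70:450],None,fx=2.1,fy=2.1,interpolation=cv2.INTER_CUBIC))
im=cv2.imread("pics/wrist0.png")
E
```

```text
(no output)
```

View pics/scene0b.png

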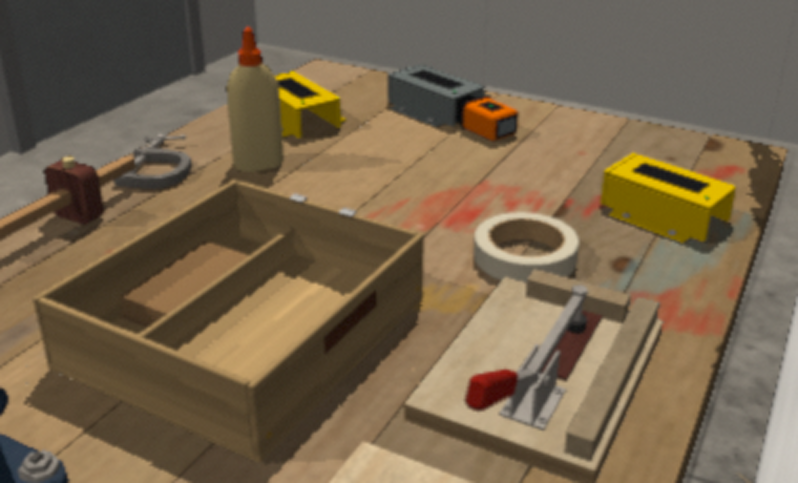

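View pics/wrist0.png

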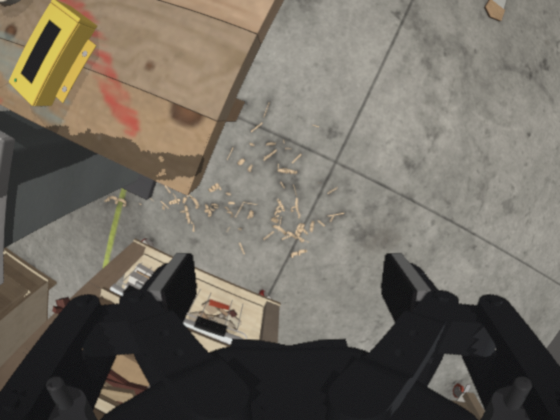

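```bash
cat > h.py <<'E'
import numpy as np, cv2
from workcell import env
from scipy.spatial.transform import Rotation as R
def ray(cam,uv,st=None):
    i=env.camera_info(cam);u=np.array([(uv[0]-i["cx"])/i["fx"],(uv[1]-i["cy"])/i["fy"]])
    if cam!="wrist":
        d=np.r_[u,1];return i["eye"],R.from_quat(i["attitude"]).apply(d)
    r=np.linalg.norm(u);d=np.r_[u/max(r,1e-9)*np.sin(r),np.cos(r)]
    st=st or env.state();T=np.eye(4);T[:3,:3]=R.from_quat(st["orientation"]).as_matrix();T[:3,3]=st["tool_pos"]
    T=T@i["hand_eye"];return T[:3,3],T[:3,:3]@d
def onz(cam,uv,z,st=None):
    o,d=ray(cam,uv,st);return o+d*(z-o[2])/d[2]
def proj(cam,p,st=None):
    i=env.camera_info(cam)
    if cam!="wrist":
        c=R.from_quat(i["attitude"]).inv().apply(np.asarray(p)-i["eye"]);return np.c_[c[...,0]/c[...,2]*i["fx"]+i["cx"],c[...,1]/c[...,2]*i["fy"]+i["cy"]]
    st=st or env.state();T=np.eye(4);T[:3,:3]=R.from_quat(st["orientation"]).as_matrix();T[:3,3]=st["tool_pos"];T=T@i["hand_eye"]
    c=(np.atleast_2d(p)-T[:3,3])@T[:3,:3];n=np.linalg.norm(c[:,:2],axis=1);a=np.arctan2(n,c[:,2])
    return np.c_[c[:,0]/n*a*i["fx"]+i["cx"],c[:,1]/n*a*i["fy"]+i["cy"]]
E
python3 - <<'E'
from h import *
np.set_printoptions(precision=3,suppress=True)
z=lambda u,v:(u/2.1+70,v/2.1+120)
for n,p,h in [("tray",(38,302),.07),("tray",(238,183),.07),("tray",(424,237),.07),("tray",(252,388),.07),("trayb",(262,457),0),("clip",(298,198),.07),("clip",(347,212),.07),
 ("sleeve top",(390,70),.043),("sl",(417,66),.043),("sl",(484,88),.043),("slfrontlow",(458,124),0),
 ("nose top tail",(463,103),.036),("nose top far",(490,94),.036),("nose top front far",(518,103),.036),("nose top front near",(498,117),.036),("nose low front near",(498,139),0),
 ("tape c",(526,248),.024),("jig",(600,475),0),("jig",(406,410),0),("jig",(530,280),.02),("jig",(660,300),.02),("jighandle",(490,390),.05),("glue",(256,165),0),("yellow",(620,205),0),("yellow low r",(680,240),0),("clamp",(150,170),0),("benchfar",(320,60),0),("wallc",(785,150),0)]:
    print(n,onz("scene",z(*p),h))
print(onz("wrist",(50,60),.0))
E
```

```text
tray [0.676 0.281 0.07 ]
tray [0.667 0.043 0.07 ]
tray [0.458 0.05  0.07 ]
tray [0.469 0.286 0.07 ]
trayb [0.472 0.279 0.   ]
clip [0.598 0.042 0.07 ]
clip [0.542 0.043 0.07 ]
sleeve top [ 0.734 -0.387  0.043]
sl [ 0.708 -0.421  0.043]
sl [ 0.588 -0.387  0.043]
slfrontlow [ 0.608 -0.349  0.   ]
nose top tail [ 0.597 -0.339  0.036]
nose top far [ 0.579 -0.387  0.036]
nose top front far [ 0.533 -0.375  0.036]
nose top front near [ 0.538 -0.317  0.036]
nose low front near [ 0.541 -0.329  0.   ]
tape c [ 0.396 -0.048  0.024]
jig [0.248 0.183 0.   ]
jig [0.403 0.187 0.   ]
jig [ 0.374 -0.003  0.02 ]
jig [ 0.258 -0.027  0.02 ]
jighandle [0.333 0.191 0.05 ]
glue [ 0.768 -0.114  0.   ]
yellow [ 0.349 -0.226  0.   ]
yellow low r [ 0.271 -0.179  0.   ]
clamp [ 0.869 -0.043  0.   ]
benchfar [ 0.913 -0.479  0.   ]
wallc [ 0.201 -0.477  0.   ]
[ 0.292 -0.22   0.   ]
```

```bash
python3 -m handwheel '[[1,-0.38,0,0,0,0,1],[1,-0.38,0,0,0,0,1],[1,-0.38,0,0,0,0,1],[1,-0.38,0,0,0,0,1],[1,-0.38,0,0,0,0,1]]' && python3 -m handwheel '[[1,-0.38,0,0,0,0,1],[1,-0.38,0,0,0,0,1],[1,-0.38,0,0,0,0,1],[1,-0.38,0,0,0,0,1],[1,-0.38,0,0,0,0,1]]' && python3 -m handwheel '[[0,0,0,0,0,1,1],[0,0,0,0,0,1,1],[0,0,0,0,0,1,1],[0,0,0,0,0,1,1],[0,0,0,0,0,0.9,1]]' && python3 -m handwheel '[[0,0,0,0,0,0,1],[0,0,0,0,0,0,1]]'
python3 - <<'E'
from h import *
s=env.state();print(s["qpos"],s["tool_pos"],R.from_quat(s["orientation"]).as_matrix())
cv2.imwrite("pics/w1.png",env.capture("wrist"))
for t in ["scanner","sleeve"]: print(t,env.look_for("wrist",t))
E
```

```text
clock: 1.82
tool_pos: [0.3672, -0.4935, 0.2314]
orientation: [0.977, 0.215, 0.0, 0.0]
contact_force: [0.2, 0.5, -0.3]
finger_gap: 0.0855
grip_force: 0.0
clock: 2.45
tool_pos: [0.4607, -0.3979, 0.2314]
orientation: [0.977, 0.215, 0.0, 0.0]
contact_force: [0.5, -0.1, 0.5]
finger_gap: 0.0853
grip_force: 0.0
clock: 3.08
tool_pos: [0.4601, -0.3985, 0.2314]
orientation: [0.988, -0.152, 0.0, 0.0]
contact_force: [-0.3, 0.1, 0.2]
finger_gap: 0.0854
grip_force: 0.0
clock: 3.32
tool_pos: [0.4601, -0.3985, 0.2313]
orientation: [0.989, -0.149, 0.0, 0.0]
contact_force: [0.1, 0.6, 0.2]
finger_gap: 0.0853
grip_force: 0.0
[ 0.65888987  0.25113666 -0.02198101  1.56973936  0.00566394  1.32075934
 -1.232829  ] [ 0.46011383 -0.39851782  0.23132355] [[ 9.55858220e-01 -2.93828290e-01  1.25486708e-07]
 [-2.93828290e-01 -9.55858219e-01 -3.22319632e-05]
 [ 9.59061013e-06  3.07723154e-05 -9.99999999e-01]]
scanner [{'rect': [187.2, 62.3, 240.6, 136.7], 'confidence': 0.95}]
sleeve [{'rect': [183.9, 278.9, 245.6, 351.1], 'confidence': 0.73}, {'rect': [181.9, 0.5, 273.3, 71.5], 'confidence': 0.69}, {'rect': [1.2, 180.9, 31.4, 276.9], 'confidence': 0.67}]
```

View pics/w1.png

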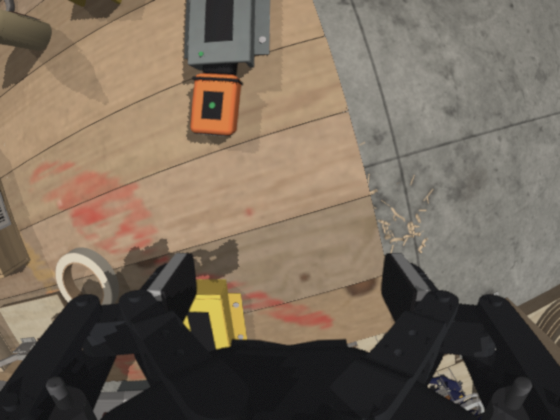

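```bash
python3 - <<'E'
from h import *
np.set_printoptions(precision=3,suppress=True)
for p in [(198,76),(242,80),(236,134),(193,130),(217,105)]: print(onz("wrist",p,.036))
for p in [(190,62),(250,66),(255,0)]: print("sl",onz("wrist",p,.043))
print("tape",onz("wrist",(85,280),.024))
for n,c in [("scene",(302,178))]: print(proj(n,np.array([[.56,-.35,.018]])))
E
```

```text
[ 0.598 -0.343  0.036]
[ 0.578 -0.386  0.036]
[ 0.526 -0.363  0.036]
[ 0.545 -0.32   0.036]
[ 0.561 -0.353  0.036]
sl [ 0.614 -0.341  0.043]
sl [ 0.588 -0.398  0.043]
sl [ 0.656 -0.424  0.043]
tape [ 0.413 -0.083  0.024]
[[304.104 176.193]]
```

```bash
python3 -m handwheel '[[0,0,0,0,0,-1,1],[0,0,0,0,0,-1,1],[0,0,0,0,0,-1,1],[0,0,0,0,0,-1,1],[0,0,0,0,0,-1,1]]' && python3 -m handwheel '[[0,0,0,0,0,-1,1],[0,0,0,0,0,-1,1],[0,0,0,0,0,-1,1],[0,0,0,0,0,-1,1],[0,0,0,0,0,-1,1]]' >/dev/null && python3 -m handwheel '[[0,0,0,0,0,-1,1],[0,0,0,0,0,-1,1],[0,0,0,0,0,-1,1],[0,0,0,0,0,-1,1],[0,0,0,0,0,-1,1]]' > /dev/null && python3 -m handwheel '[[0,0,0,0,0,-1,1],[0,0,0,0,0,-1,1],[0,0,0,0,0,-1,1],[0,0,0,0,0,-1,1],[0,0,0,0,0,-1,1]]' && python3 -m handwheel '[[-0.69,0.83,0,0,0,0,1],[-0.69,0.83,0,0,0,0,1],[-0.69,0.83,0.5,0,0,0,1],[-0.69,0.83,0.5,0,0,0,1],[0,0,0.5,0,0,0,1]]' && python3 -m handwheel '[[0,0,0,0,0,0,1]]'
python3 - <<'E'
from h import *
s=env.state();m=R.from_quat(s["orientation"]).as_matrix();print(s["qpos"],s["tool_pos"],np.degrees(np.arctan2(m[1,0],m[0,0])))
cv2.imwrite("pics/w2.png",env.capture("wrist"))
print(env.look_for("wrist","scanner"))
E
```

```text
clock: 4.1
tool_pos: [0.4601, -0.3985, 0.2313]
orientation: [0.974, 0.225, 0.0, -0.0]
contact_force: [0.3, 0.8, 0.3]
finger_gap: 0.0856
grip_force: 0.0
clock: 5.98
tool_pos: [0.46, -0.3986, 0.2313]
orientation: [0.217, 0.976, 0.0, -0.0]
contact_force: [-0.1, -0.0, -0.6]
finger_gap: 0.0852
grip_force: 0.0
clock: 6.6
tool_pos: [0.5598, -0.351, 0.1931]
orientation: [0.218, 0.976, 0.001, 0.0]
contact_force: [0.0, 0.6, -0.2]
finger_gap: 0.0854
grip_force: 0.0
clock: 6.72
tool_pos: [0.5568, -0.3534, 0.1925]
orientation: [0.22, 0.976, 0.0, -0.001]
contact_force: [-0.0, 0.2, -0.2]
finger_gap: 0.0852
grip_force: 0.0
[ 0.79986255  0.40718857 -0.40281879  1.46948476  0.16206518  1.30028384
  1.5108662 ] [ 0.5568268  -0.35340577  0.19252321] 154.63067741546254
[{'rect': [272.7, 153.3, 324.3, 240.7], 'confidence': 0.76}, {'rect': [496.4, 242.7, 557.7, 312.0], 'confidence': 0.3}]
```

View pics/w2.png

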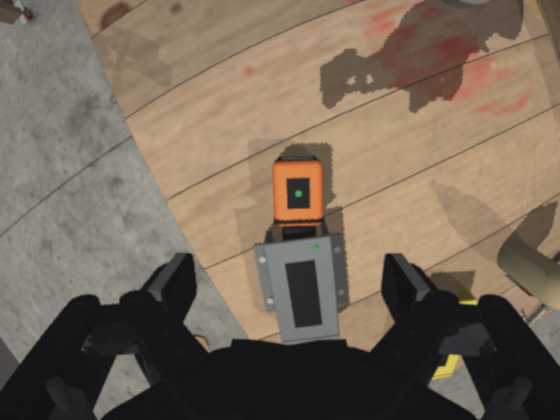

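```bash
python3 - <<'E'
from h import *
np.set_printoptions(precision=3,suppress=True)
P=[onz("wrist",p,.036) for p in [(274,162),(321,161),(323,219),(275,221)]]
for p in P:print(p)
f=(P[0]+P[1])/2;r=(P[2]+P[3])/2;print(f,r,np.degrees(np.arctan2(*(r-f)[1::-1])),np.linalg.norm(r-f))
for p in [(258,244),(331,236),(280,342),(339,338)]:print("sl",onz("wrist",p,.043))
E
```

```text
[ 0.528 -0.356  0.036]
[ 0.546 -0.316  0.036]
[ 0.598 -0.337  0.036]
[ 0.58  -0.381  0.036]
[ 0.537 -0.336  0.036] [ 0.589 -0.359  0.036] -23.60091700807032 0.05711542833296122
sl [ 0.592 -0.405  0.043]
sl [ 0.615 -0.337  0.043]
sl [ 0.71  -0.439  0.043]
sl [ 0.735 -0.376  0.043]
```

```bash
python3 -m handwheel '[[0,0.23,1,0,0,-0.16,1],[0,0,1,0,0,0,1],[0,0,1,0,0,0,1],[0,0,1,0,0,0,1],[0,0,1,0,0,0,1]]' && python3 -m handwheel '[[0,0,0.8,0,0,0,1],[0,0,0.8,0,0,0,1],[0,0,0.5,0,0,0,1],[0,0,0.35,0,0,0,1],[0,0,0,0,0,0,1]]' && python3 -m handwheel '[[0,0,0,0,0,0,-1],[0,0,0,0,0,0,-1],[0,0,0,0,0,0,-1],[0,0,0,0,0,0,-1],[0,0,0,0,0,0,-1]]'
```

```text
clock: 7.45
tool_pos: [0.5601, -0.3492, 0.0691]
orientation: [0.209, 0.978, -0.0, 0.001]
contact_force: [-0.3, 0.3, 0.2]
finger_gap: 0.0852
grip_force: 0.0
clock: 8.07
tool_pos: [0.5603, -0.3477, 0.0071]
orientation: [0.208, 0.978, 0.0, -0.0]
contact_force: [-0.1, -0.0, -0.1]
finger_gap: 0.0854
grip_force: 0.0
clock: 8.7
tool_pos: [0.5612, -0.3478, 0.0085]
orientation: [0.208, 0.978, -0.0, 0.001]
contact_force: [-0.1, 2.2, 5.8]
finger_gap: 0.0472
grip_force: 62.3
```

```bash
python3 -m handwheel '[[0.4,-0.05,-0.08,0,0,0,-1],[0.8,-0.1,0,0,0,0,-1],[0.8,-0.1,0,0,0,0,-1],[0.8,-0.1,0,0,0,0,-1]]' && python3 -m handwheel '[[0.8,-0.1,0,0,0,0,-1],[0.8,-0.1,0,0,0,0,-1],[0.8,-0.1,0,0,0,0,-1],[0.5,-0.05,0,0,0,0,-1],[0,0,0,0,0,0,-1]]'
python3 - <<'E'
from h import *
s=env.state();m=R.from_quat(s["orientation"]).as_matrix();print(s["qpos"],s["tool_pos"],np.degrees(np.arctan2(m[1,0],m[0,0])))
a=env.capture("scene");b=env.capture("wrist")
cv2.imwrite("pics/m3.png",np.hstack([cv2.resize(a[130:270,190:430],None,fx=1.65,fy=1.65),cv2.resize(b,None,fx=.55,fy=.55)[:231]]) )
E
```

```text
clock: 9.2
tool_pos: [0.4919, -0.3264, 0.0092]
orientation: [0.208, 0.978, 0.0, -0.0]
contact_force: [1.4, 1.5, -1.6]
finger_gap: 0.0473
grip_force: 62.0
clock: 9.82
tool_pos: [0.4221, -0.3059, 0.0095]
orientation: [0.208, 0.978, -0.0, -0.0]
contact_force: [0.7, 0.6, -2.2]
finger_gap: 0.0471
grip_force: 61.7
[ 0.90112265  0.34203479 -0.40992105  1.98027304  0.1787814   0.85443233
  1.5455942 ] [ 0.42209357 -0.3058524   0.00949761] 155.96115029555767
```

View pics/m3.png

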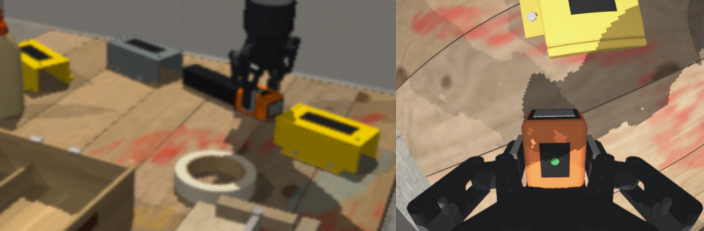

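```bash
python3 -m handwheel '[[0,0,-0.8,0,0,0,-1],[0,0,-0.8,0,0,0,-1],[0,0,-0.8,0,0,0,-1]]' && python3 -m handwheel '[[-0.26,0.97,0,0,0,0,-1],[-0.26,0.97,0,0,0,0,-1],[-0.26,0.97,0,0,0,0,-1],[-0.26,0.97,0,0,0,0,-1],[-0.26,0.97,0,0,0,0,-1]]' && python3 -m handwheel '[[0,0,0,0,0,0.99,-1],[0,0,0,0,0,0.99,-1],[0,0,0,0,0,0.99,-1],[0,0,0,0,0,0.99,-1]]' && python3 -m handwheel '[[0,0,0,0,0,0.99,-1],[0,0,0,0,0,0.99,-1],[0,0,0,0,0,0.99,-1],[0,0,0,0,0,0.99,-1]]' && python3 -m handwheel '[[0.78,0.64,0,0,0,0,-1],[0.78,0.64,0,0,0,0,-1],[0.78,0.64,0,0,0,0,-1],[0.78,0.64,0,0,0,0,-1],[0,0,0,0,0,0,-1]]'
python3 - <<'E'
from h import *
s=env.state();m=R.from_quat(s["orientation"]).as_matrix();print(s["qpos"],s["tool_pos"],np.degrees(np.arctan2(m[1,0],m[0,0])))
cv2.imwrite("pics/w4.png",env.capture("wrist"));print(env.look_for("wrist","label"),env.look_for("wrist","kit_tray"))
E
```

```text
clock: 10.3
tool_pos: [0.4239, -0.3058, 0.0701]
orientation: [0.208, 0.978, 0.0, 0.0]
contact_force: [-0.2, -0.3, -2.9]
finger_gap: 0.0471
grip_force: 62.1
clock: 10.92
tool_pos: [0.5033, -0.2076, 0.0695]
orientation: [0.208, 0.978, 0.0, 0.0]
contact_force: [0.3, 0.4, -2.8]
finger_gap: 0.0471
grip_force: 62.1
clock: 11.42
tool_pos: [0.5029, -0.2081, 0.0694]
orientation: [0.487, 0.873, 0.0, -0.0]
contact_force: [0.2, -0.2, -1.8]
finger_gap: 0.0468
grip_force: 62.4
clock: 11.92
tool_pos: [0.5029, -0.2081, 0.0695]
orientation: [0.721, 0.693, 0.0, -0.0]
contact_force: [-0.5, 0.3, -2.4]
finger_gap: 0.0467
grip_force: 62.4
clock: 12.55
tool_pos: [0.5708, -0.13, 0.0695]
orientation: [0.718, 0.696, 0.001, -0.0]
contact_force: [-0.5, -0.3, -3.7]
finger_gap: 0.0468
grip_force: 62.2
[ 0.43829217  0.36518633 -0.34694444  1.78990824  0.1418863   1.01020006
  0.00451907] [ 0.57078699 -0.12999186  0.0694868 ] 88.14507026372088
[{'rect': [506.2, 163.1, 558.3, 254.4], 'confidence': 0.58}] []
```

View pics/w4.png

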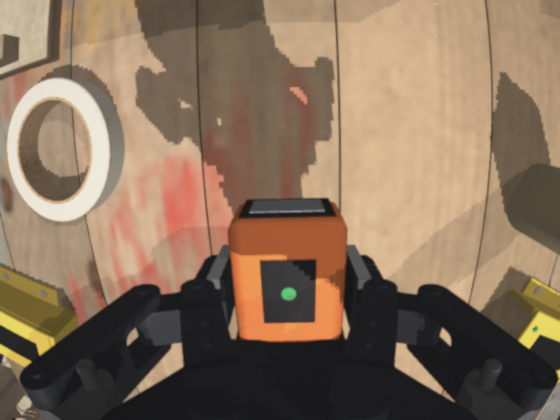

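```bash
python3 -m handwheel '[[0,0,0.8,0,0,0,-1],[0,0,0.8,0,0,0,-1],[0,0,0.5,0,0,0,-1],[0,0,0.3,0,0,0,-1],[0,0,0,0,0,0,-1]]' && python3 -m handwheel '[[0,0,0,0,0,0,-0.2],[0,0,0,0,0,0,0.6],[0,0,0,0,0,0,0.6],[0,0,0,0,0,0,0.6]]'
python3 - <<'E'
from h import *
s=env.state();m=R.from_quat(s["orientation"]).as_matrix()
cv2.imwrite("pics/w5.png",env.capture("wrist"))
def rel(s,p,z):return m.T@(onz("wrist",p,z,s)-s["tool_pos"])
print(s["tool_pos"]); s4=dict(s);s4["tool_pos"]=np.array([.5708,-.13,.0695])
for p in [(235,216),(343,216),(240,338),(340,338)]:print(rel(s4,p,.097))
E
```

```text
clock: 13.32
tool_pos: [0.569, -0.1326, 0.0093]
orientation: [0.72, 0.694, -0.0, -0.0]
contact_force: [-0.1, 0.7, -2.9]
finger_gap: 0.0469
grip_force: 61.6
clock: 13.82
tool_pos: [0.5691, -0.1328, 0.0098]
orientation: [0.72, 0.694, 0.0, 0.0]
contact_force: [-0.9, -0.1, -0.8]
finger_gap: 0.0682
grip_force: 0.0
[ 0.56913992 -0.13278257  0.00981139]
[ 0.03018617 -0.01955502 -0.02751258]
[ 0.03019333  0.02075256 -0.02749448]
[-0.02677812 -0.02112221 -0.02750612]
[-0.02684032  0.02332202 -0.02748615]
```

View pics/w5.png

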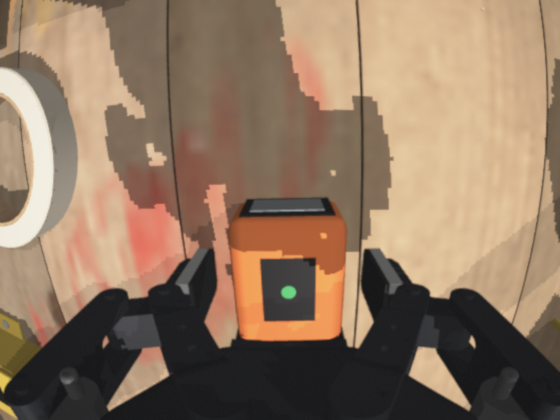

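```bash
python3 -m handwheel '[[-0.97,0,0,0,0,0,0.6],[-0.97,0,0,0,0,0,0.6],[-0.97,0,0,0,0,0,0.6],[-0.97,0,0,0,0,0,0.6],[0,0,0.15,0,0,0,0.6]]' && python3 -m handwheel '[[0,0,0,0,0,0,0.6],[0,0,0,0,0,0,-1],[0,0,0,0,0,0,-1],[0,0,0,0,0,0,-1],[0,0,0,0,0,0,-1]]'&& python3 -m handwheel '[[0,0,0,0,0,0,-1],[0,0,-0.4,0,0,0,-1],[0,0,-0.4,0,0,0,-1],[0,0,0,0,0,0,-1]]'
python3 - <<'E'
from h import *
s=env.state();m=R.from_quat(s["orientation"]).as_matrix();print(s["qpos"],s["tool_pos"],np.degrees(np.arctan2(m[1,0],m[0,0])))
b=env.capture("wrist");a=env.capture("scene")
cv2.imwrite("pics/m6.png",np.hstack([cv2.resize(a[130:270,190:430],None,fx=1.65,fy=1.65),cv2.resize(b,None,fx=.55,fy=.55)[:231]]) )
E
```

```text
clock: 14.5
tool_pos: [0.5651, -0.2322, 0.0059]
orientation: [0.721, 0.693, -0.0, 0.001]
contact_force: [-0.4, 0.3, -0.9]
finger_gap: 0.0684
grip_force: 0.0
clock: 15.12
tool_pos: [0.5665, -0.2289, 0.0065]
orientation: [0.719, 0.695, 0.001, 0.0]
contact_force: [1.5, 3.2, 6.0]
finger_gap: 0.0331
grip_force: 62.2
clock: 15.62
tool_pos: [0.5658, -0.2301, 0.0268]
orientation: [0.72, 0.694, 0.0, 0.001]
contact_force: [0.0, 0.2, -2.6]
finger_gap: 0.0333
grip_force: 60.9
[ 0.55553607  0.45656493 -0.30056433  1.75730424  0.1615827   0.95049326
  0.15354129] [ 0.56582555 -0.23011333  0.02681924] 87.9169490548956
```

View pics/m6.png

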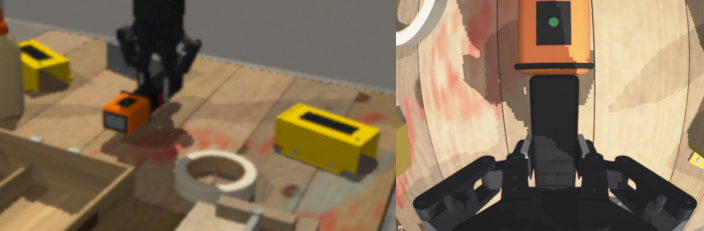

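```bash
python3 -m handwheel '[[0.9,-0.13,0,0,0,0,-1],[0.9,-0.13,0,0,0,0,-1],[0.9,-0.12,0,0,0,0,-1],[0,0,0,0,0,0,-1]]'
python3 - <<'E'
from h import *
s=env.state();m=R.from_quat(s["orientation"]).as_matrix();print(s["tool_pos"],m.round(3).tolist(),s["qpos"])
a=env.capture("scene");b=env.capture("side");w=env.capture("wrist")
cv2.imwrite("pics/sc7.png",a);cv2.imwrite("pics/si7.png",b);cv2.imwrite("pics/w7.png",w)
f=cv2.resize(a[190:350,80:330],(625,400),interpolation=cv2.INTER_CUBIC)[:300]
g=cv2.resize(b[200:320,80:330],(625,300),interpolation=cv2.INTER_CUBIC)
cv2.imwrite("pics/m7.png",np.vstack([f,g]))
E
```

```text
clock: 16.23
tool_pos: [0.5583, -0.1578, 0.0258]
orientation: [0.718, 0.696, 0.0, -0.001]
contact_force: [0.2, -0.7, -2.3]
finger_gap: 0.0331
grip_force: 60.9
[ 0.55831901 -0.1577922   0.02576346] [[0.031, 1.0, -0.0], [1.0, -0.031, 0.001], [0.001, -0.0, -1.0]] [ 0.47510236  0.41010794 -0.33093663  1.83198638  0.16115347  0.92633929
  0.04120722]
```

View pics/m7.png

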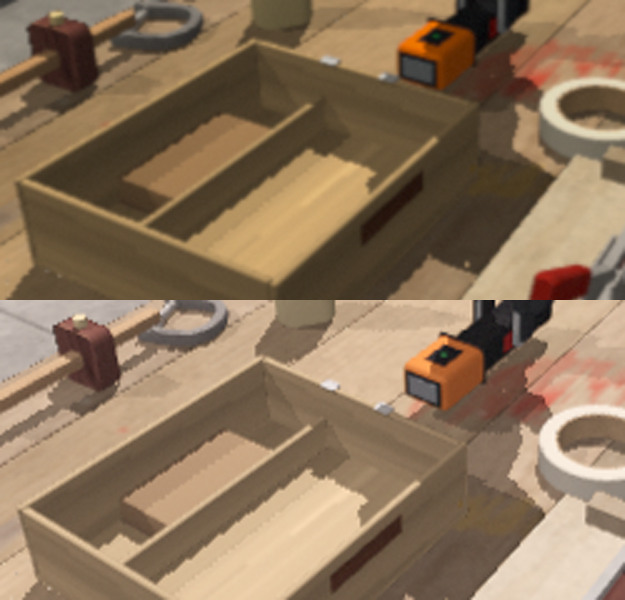

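```bash
python3 - <<'E'
from h import *
from scipy.optimize import least_squares
np.set_printoptions(precision=4,suppress=True)
S=lambda u,v:(u/2.5+80,v/2.5+190)
D=lambda u,v:(u/2.5+80,(v-300)/2.5+200)
X,Y=.1085,.121
obs=[("scene",S(256,41),(X,-Y)),("scene",S(478,106),(-X,-Y)),("scene",S(19,183),(X,Y)),("scene",S(274,282),(-X,Y)),("side",D(263,358),(X,-Y)),("side",D(466,443),(-X,-Y)),("side",D(20,512),(X,Y))]
def W(q,p,z):
    c,s=np.cos(q[2]),np.sin(q[2]);return np.array([q[0]+c*p[0]-s*p[1],q[1]+s*p[0]+c*p[1],z])
for cams in (["scene"],["side"],["scene","side"]):
    f=lambda q:np.concatenate([(proj(c,W(q,p,.07)[None])[0]-uv) for c,uv,p in obs if c in cams])
    r=least_squares(f,[.566,.165,-.03]);q=r.x;print(cams,q[:2],np.degrees(q[2]),"res",r.fun.round(1))
    print(" label",W(q,(0,-Y-.003),.038),"bay",W(q,(-.035,0),.008))
for c,u in [("scene",S(329,59)),("scene",S(388,77)),("side",D(330,383)),("side",D(383,408))]: print("clip",onz(c,u,.072))
s=env.state();m=R.from_quat(s["orientation"]).as_matrix()
w=s["tool_pos"]+m@np.array([.126,0,0]);w[2]=.0373;print("win",w,proj("scene",w[None]),S(418,68),proj("side",w[None]),D(423,389))
w7=cv2.imread("pics/w7.png");hs=cv2.cvtColor(w7,cv2.COLOR_BGR2HSV)
o=((hs[...,0]<14)&(hs[...,1]>170)&(hs[...,2]>60)).astype(np.uint8);n,l,st,ce=cv2.connectedComponentsWithStats(o);i=1+st[1:,4].argmax();print("orange",st[i])
t=st[i];
for u in [(t[0],t[1]+t[3]),(t[0]+t[2],t[1]+t[3])]: print("nose rear rel",m.T@(onz("wrist",u,.0553)-s["tool_pos"]))
E
```

```text
['scene'] [0.5721 0.1608] -2.1537991658494486 res [-0.2 -1.6  1.6 -1.2 -2.2 -1.8  0.9  1.9]
 label [0.5674 0.0369 0.038 ] bay [0.5371 0.1622 0.008 ]
['side'] [0.5699 0.1629] -1.1434614101637885 res [-0.6 -1.1  2.3 -0.  -1.6 -0.2]
 label [0.5674 0.039  0.038 ] bay [0.5349 0.1636 0.008 ]
['scene', 'side'] [0.5714 0.162 ] -1.8341737728222978 res [-0.8 -1.3  1.5 -1.1 -2.6 -1.1  1.4  2.4  0.1 -1.6  2.2  0.1 -1.6 -1.6]
 label [0.5675 0.0381 0.038 ] bay [0.5365 0.1631 0.008 ]
clip [0.5975 0.0427 0.072 ]
clip [0.5403 0.0459 0.072 ]
clip [0.5984 0.0426 0.072 ]
clip [0.541  0.0469 0.072 ]
win [ 0.5628 -0.0359  0.0373] [[246.5004 216.5364]] (247.2, 217.2) [[249.1841 234.4051]] (249.2, 235.6)
orange [ 223    0   96  114 4733]
nose rear rel [ 0.0677 -0.0223 -0.0295]
nose rear rel [ 0.0674  0.0109 -0.0295]
```

```bash
python3 -m handwheel '[[0,0.14,-0.03,0,0,0,-1],[0,0,0,0,0,0,-1],[0,0,0,0,0,0,-1],[0,0,0,0,0,0,-1],[0,0,0,0,0,0,-1]]' && for i in 1 2 3 4; do python3 -m handwheel '[[0,0,0,0,0,0,-1],[0,0,0,0,0,0,-1],[0,0,0,0,0,0,-1],[0,0,0,0,0,0,-1],[0,0,0,0,0,0,-1]]'; done
python3 - <<'E'
from h import *
s=env.state();m=R.from_quat(s["orientation"]).as_matrix();print(s["tool_pos"],m[:,0],s["finger_gap"])
E
```

```text
clock: 17.0
tool_pos: [0.5618, -0.162, 0.0266]
orientation: [0.72, 0.694, -0.0, -0.0]
contact_force: [0.0, -1.0, -2.7]
finger_gap: 0.0332
grip_force: 60.9
clock: 17.62
tool_pos: [0.5619, -0.162, 0.0266]
orientation: [0.72, 0.694, 0.0, -0.0]
contact_force: [0.2, -0.2, -2.4]
finger_gap: 0.0337
grip_force: 60.9
clock: 18.25
tool_pos: [0.5619, -0.162, 0.0266]
orientation: [0.72, 0.694, 0.0, -0.0]
contact_force: [0.6, 0.1, -2.6]
finger_gap: 0.0331
grip_force: 60.9
clock: 18.88
tool_pos: [0.5619, -0.162, 0.0266]
orientation: [0.72, 0.694, 0.0, -0.0]
contact_force: [0.1, 0.3, -2.1]
finger_gap: 0.0331
grip_force: 60.9
clock: 19.5
tool_pos: [0.5619, -0.162, 0.0266]
orientation: [0.72, 0.694, 0.0, -0.0]
contact_force: [0.5, -0.2, -2.0]
finger_gap: 0.0331
grip_force: 60.9
[ 0.56187499 -0.16198014  0.02657332] [3.60976947e-02 9.99348265e-01 4.98197999e-05] 0.03307962479617642
```

```bash
python3 -m handwheel '[[0,0,-0.9,0,0,0,-1],[0,0,-1,0,0,0,-1],[0,0,-1,0,0,0,-1],[0,0,-0.6,0,0,0,-1],[0,0,0,0,0,0,-1]]' && python3 -m handwheel '[[0.97,-0.12,0,0,0,0,-1],[0.97,-0.12,0,0,0,0,-1],[0.97,-0.12,0,0,0,0,-1],[0.97,-0.12,0,0,0,0,-1]]' && python3 -m handwheel '[[0.97,-0.12,0,0,0,0,-1],[0.97,-0.12,0,0,0,0,-1],[0.97,-0.12,0,0,0,0,-1],[0.97,-0.12,0,0,0,0,-1]]' && python3 -m handwheel '[[0.97,-0.12,0,0,0,0,-1],[0.97,-0.12,0,0,0,0,-1],[0.97,-0.12,0,0,0,0,-1],[0.97,-0.12,0,0,0,0,-1],[0,0,0,0,0,0,-1]]' && python3 -m handwheel '[[0,0,0,0,0,0,-1],[0,0,0,0,0,0,-1]]'
python3 - <<'E'
from h import *
s=env.state();m=R.from_quat(s["orientation"]).as_matrix();print(s["tool_pos"],m[:,0],s["qpos"])
E
```

```text
clock: 20.12
tool_pos: [0.5625, -0.1621, 0.1149]
orientation: [0.72, 0.694, 0.0, 0.001]
contact_force: [-0.1, -0.5, -2.9]
finger_gap: 0.033
grip_force: 60.9
clock: 20.62
tool_pos: [0.5525, -0.0638, 0.1127]
orientation: [0.72, 0.694, -0.001, -0.001]
contact_force: [0.6, -0.2, -2.3]
finger_gap: 0.0335
grip_force: 60.9
clock: 21.12
tool_pos: [0.544, 0.0335, 0.1127]
orientation: [0.72, 0.694, -0.001, -0.001]
contact_force: [-0.1, 0.5, -2.9]
finger_gap: 0.0334
grip_force: 60.9
clock: 21.75
tool_pos: [0.5353, 0.1323, 0.1129]
orientation: [0.719, 0.695, -0.0, -0.001]
contact_force: [0.6, 0.1, -2.6]
finger_gap: 0.0335
grip_force: 60.9
clock: 22.0
tool_pos: [0.5364, 0.1289, 0.1136]
orientation: [0.72, 0.694, -0.0, -0.0]
contact_force: [0.4, -0.5, -2.6]
finger_gap: 0.0331
grip_force: 60.9
[0.53637804 0.12891899 0.1136242 ] [ 3.75035599e-02  9.99296359e-01 -5.19467513e-04] [ 0.12760505  0.27344634 -0.51055657  1.82512445  0.15028292  1.081999
 -0.47557359]
```

```bash
python3 -m handwheel '[[0,0,0.9,0,0,0,-1],[0,0,0.9,0,0,0,-1],[0,0,0.9,0,0,0,-1],[0,0,0.7,0,0,0,-1],[0,0,0.3,0,0,0,-1]]' && python3 -m handwheel '[[0,0,0.1,0,0,0,-1],[0,0,0,0,0,0,-1],[0,0,0,0,0,0,-1]]' && python3 -m handwheel '[[0,0,0.08,0,0,0,-1],[0,0,0,0,0,0,-1],[0,0,0,0,0,0,-1]]'
```

```text
clock: 22.62
tool_pos: [0.536, 0.1296, 0.0206]
orientation: [0.72, 0.694, -0.001, -0.0]
contact_force: [0.1, 0.1, -2.6]
finger_gap: 0.0332
grip_force: 60.9
clock: 23.0
tool_pos: [0.5369, 0.1303, 0.0197]
orientation: [0.72, 0.694, 0.0, 0.0]
contact_force: [-0.2, -0.9, -3.3]
finger_gap: 0.0331
grip_force: 60.9
clock: 23.38
tool_pos: [0.5364, 0.1301, 0.0171]
orientation: [0.72, 0.694, 0.0, -0.0]
contact_force: [0.1, -0.7, -2.3]
finger_gap: 0.033
grip_force: 60.9
```

```bash
python3 -m handwheel '[[0,0,0.07,0,0,0,-1],[0,0,0,0,0,0,-1],[0,0,0,0,0,0,-1]]' && python3 -m handwheel '[[0,0,0.04,0,0,0,-1],[0,0,0,0,0,0,-1],[0,0,0,0,0,0,-1]]'
```

```text
clock: 23.75
tool_pos: [0.5364, 0.1301, 0.0153]
orientation: [0.72, 0.694, -0.0, -0.0]
contact_force: [0.6, -0.2, -2.6]
finger_gap: 0.0333
grip_force: 60.9
clock: 24.12
tool_pos: [0.5366, 0.1301, 0.0145]
orientation: [0.72, 0.694, 0.0, 0.0]
contact_force: [0.2, -1.1, 1.2]
finger_gap: 0.0333
grip_force: 61.3
```

```bash
python3 -m handwheel '[[0,0,0,0,0,0,0],[0,0,0,0,0,0,0.3],[0,0,0,0,0,0,0.4],[0,0,0,0,0,0,0.4]]' && python3 -m handwheel '[[0,0,-0.3,0,0,0,0.4],[0,0,-0.8,0,0,0,0.4],[0,0,-1,0,0,0,0.4],[0,0,-1,0,0,0,0.4],[0,0,-1,0,0,0,0.4]]' && python3 -m handwheel '[[0,0,-1,0,0,0,0.4],[0,0,-1,0,0,0,0.4],[0,0,-1,0,0,0,0.4],[0,0,0,0,0,0,0.4]]'
python3 - <<'E'
from h import *
a=env.capture("scene");b=env.capture("wrist");
cv2.imwrite("pics/m8.png",np.hstack([cv2.resize(a[180:350,80:310],(400,296)),cv2.resize(b,(395,296))]))
E
```

```text
clock: 24.62
tool_pos: [0.5364, 0.1302, 0.0143]
orientation: [0.72, 0.694, 0.0, -0.0]
contact_force: [0.0, -0.2, 0.3]
finger_gap: 0.0598
grip_force: 0.0
clock: 25.25
tool_pos: [0.5367, 0.1304, 0.1193]
orientation: [0.72, 0.694, 0.001, 0.0]
contact_force: [-0.1, 0.5, 0.7]
finger_gap: 0.0596
grip_force: 0.0
clock: 25.75
tool_pos: [0.5376, 0.1308, 0.1953]
orientation: [0.72, 0.694, 0.002, 0.001]
contact_force: [-0.8, 0.6, 0.5]
finger_gap: 0.0595
grip_force: 0.0
```

View pics/m8.png

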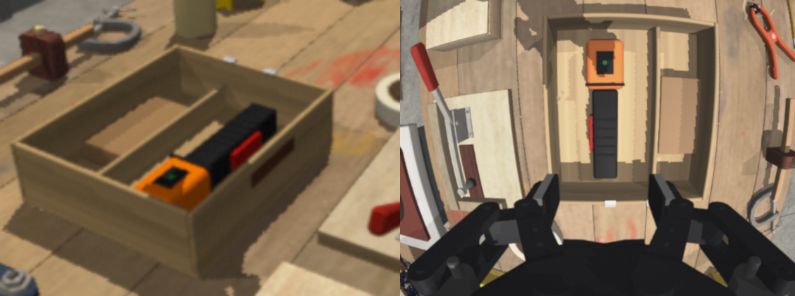

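The left half (scene view) and right half (wrist view) both show the scanner flat and right side up in the wide bay, with the nose at about (605,60) and the red trigger at (592,130) in the wrist half. The sanding block, bottle and tape have not moved.

```bash
python3 -c "
from workcell import env
print(env.job_done())"
```

```text
the job is handed in; nothing more can be done
None
```

I scanned the label from about 7 cm for about 2.5 s with the trigger squeezed, going by finger gap and geometry since I couldn't read the trigger itself. The scanner now lies flat, right side up, in the tray's wide bay, and I handed the job in at about 26 s; no verdict came back.

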